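Lever up the steel flap of a floor-box wiring trainer

TASK

On the wiring board, push the red knob with a fingertip to slide the bolt fully back off the steel flap, then press the yellow pad at the long end of the lever down as far as it goes, so that its short end raises the heavy flap, and finish while still holding it pressed down with the flap raised and still. Do not pick anything up, do not touch the flap itself, and leave the loose tools and parts where they are.

Things in the scene. Friction and masses are not known exactly. Their poses are not given: they have to be found in the camera images.
- station: Fixed plywood board, 280 x 500 x 12 mm, with grey floor box, flap, lever and bolt. Origin on the table top, under the lever's centre line; board spans x -140..140, y -270..230 mm of this frame, z up. The lever lies along y, long end towards -y. The floor box stands at x -85..85, y 57..205 mm.
- lever_pivot (a point): Lever's pivot axis, along the board's x, at y -30, z 79 mm of the board's frame, between two blue fulcrum cheeks (tops at z 90 mm, x -30..30 mm).
- bolt_bracket (a point): Top of the dark strap (12 mm along y, z 113 mm) that bridges the bolt bar, on the grey bracket the bolt slides on: x -86..-54, y -130..2 mm of the board's frame, top at z 95.5 mm. Fixed.
- lever_pad (a point): Centre of the top of the yellow ribbed pad (60 wide, 50 mm along the lever) on the long end, 194 mm from the pivot axis. At rest at x 0, y -206, z 162 mm of the board's frame, face rising 0.40 rad outwards; fully pressed at y -222, z 58 mm, falling 0.15 rad outwards. Pressing takes roughly 2 to 10 N; it comes up again under the flap's weight if let go.
- lever (a joint): Angle of the lever about its pivot: 0 at rest (long end up, its steel toe just under the flap's lip), grows as the long end is pressed, stop at 0.55 rad. With the bolt shot the flap, and so the lever, is blocked after a few hundredths of a rad.
- flap (a joint): Opening angle of the heavy steel flap in rad: 0 shut, about 0.23 when the lever is at its stop. It falls shut if the lever is let go.
- flap_edge (a point): Middle of the upper free edge of the flap, a 180 x 190 x 10 mm chequered steel plate of about 2.4 kg on the floor box, hinged at y 200 mm of the board's frame, the end away from the lever. Shut, this point is at x 0, y 10, z 95 mm of that frame; the edge overhangs the box by 47 mm above the lever's toe.
- bolt_knob (a point): Top centre of the red upright knob, 20 mm diameter, 34 mm tall, on the 20 x 10 mm steel bolt bar. Knob top z 140.5, bar top z 106.5, flap top z 95 mm. Fully shot, it is at x -70, y 0 mm of the board's frame and the bar reaches 22 mm over the flap. Push it towards -y of the board, away from the flap, against about 1.5 N.
- bolt (a joint): Travel of the bolt in m: 0 fully shot over the flap, grows as it slides back towards -y of the board, stop at 0.042. It stays where it is left; the flap is free from 0.024.
- mini_breaker: Loose white miniature breaker, 36 x 75 x 69 mm high, standing on the board beside the lever (+x side). Origin: centre of its underside. Leave alone.
- screw_box: Loose open clear box of screws, 60 x 75 x 35 mm, on the board beside the fulcrum (+x side). Origin: centre of its underside. Leave alone.
- screwdriver: Loose screwdriver with a red handle (25 mm thick), about 200 mm long, lying along y on the board beside the bolt bracket, near x -117 mm. Origin: on the table-side of its middle; its x runs from handle to tip. Leave alone.
- breaker: Loose white and black moulded-case breaker, 130 x 80 x 87 mm high, on the table beside the board. Origin: centre of its underside. Leave alone.
- pillow_block: Loose blue pillow block bearing, 50 x 140 x 80 mm high, on the table beside the board. Origin: centre of its underside. Leave alone.
- crimper: Loose crimping pliers with red handles, about 215 mm long, 16 mm thick, on the table. Origin: underside, mid-length. Leave alone.
- cutter: Loose cutters with yellow handles, about 215 mm long, 16 mm thick, on the table. Origin: underside, mid-length. Leave alone.

How it is judged (in metres and radians):
On the way, in this order (a step that is already met when the one before it is completed fails the run):
1. the bolt is slid back clear of the flap while the flap is still shut (value of joint bolt above 0.034 m and value of joint flap below 0.04 rad and value of joint lever below 0.2 rad), for 0.1 s.
2. the lever is pressed down by the fingers and the flap is up (value of joint lever above 0.46 rad and value of joint flap above 0.17 rad and contact force between the fingers and lever above 0.8 N), for 0.3 s.
At the end, for the whole second after the job is handed in: The bolt is back at least 34 mm of its 42 mm, the fingers still press on the lever (over 0.8 N) and hold it at 0.46 rad or more of its 0.55 rad, the flap stands raised at 0.17 rad or more and still (under 0.05 rad/s), and every loose tool and part is within 25 mm of where it started (all of step 2 and value of joint bolt above 0.034 m and velocity of joint flap between -0.05 and 0.05 rad/s and distance of each of mini_breaker, screw_box, screwdriver, breaker, pillow_block, crimper, cutter from where it was at the start of the episode below 0.025 m); the arm keeps its last pose, push and grip.
It fails at once if the robot touches the steel flap itself (the lever must raise it) (contact force between the arm and flap above 1.5 N).
It fails at once if the robot touches the steel flap itself with the fingers (contact force between the fingers and flap above 1.5 N).
It fails at once if one of the loose tools or parts is picked up or pushed away (moved more than 25 mm) (distance of any of mini_breaker, screw_box, screwdriver, breaker, pillow_block, crimper, cutter from where it was at the start of the episode above 0.025 m).
It also fails if it takes over 35 s, if anything falls off the work surface, if the arm or the gripper's body presses on something with over 40 N, if the wrist force passes 120 N, or if a joint passes its speed limit or range.

ROBOT

A 7-joint arm with a two-finger parallel gripper is mounted at the origin on the work surface. World frame = base frame: x ahead of the robot, y to its left, z up, the work surface at z = 0. Lengths are in mm, angles in rad, forces in N, time in s.
With the tool pointing down it reaches from about 425 to 975 mm from the base axis. Payload 16.7 kg.
Tool frame: the origin (TCP) lies midway between the tips of the shut fingers; the grasp point (between the pads) lies 19 mm behind it; z points along the fingers, y is the line along which they close (so a half turn about z gives the same grasp; the last joint's range is limited). The gripper opens to 85 mm and grips with 20 to 120 N. Pads are 22 mm wide; open, the fingers measure 114 mm over their backs; the gripper's body (76 mm by 85 mm) begins 54 mm behind the grasp point. The pads swing forward as they close: fully open they stand 13 mm farther back than shut.
Start: joints at [1.091, 0.426, 0.074, 1.606, -0.034, 1.111, -0.067], TCP at [219.208, -638.376, 231.302] pointing down, gripper open.
Joint ranges: [-2.85, 2.85], [-0.5, 2.14], [-1.23, 1.37], [0.21, 2.46], [-1.02, 4.16], [0.16, 2.05], [-2.73, 2.73]. Speed limits (rad/s): [1.89, 1.89, 2.39, 2.39, 3.01, 3.01, 3.01].

INTERFACE

Orientations are given as [roll, pitch, yaw] about the fixed x, y, z axes, in that order (R = Rz(yaw) Ry(pitch) Rx(roll)).
In Python, from station import sensors, imaging, sign_off gives the robot as it stands. The module is installed in compiled form; this text tells all that it offers.
- The arm moves only by the shell command python3 -m inch 'ROWS' [OPENING] [FORCE]. ROWS is JSON, a list of rows, each a list of 2 entries, a list of its own where there are three numbers: the shift along the tool's x, y, z each as a share of 0.025 m, from -1 to 1, then the turn about the tool's z as a share of 180 degrees, from -1 to 1. In form: [[[dx, dy, dz], roll], ...]. A call has 1 to 12 rows; each row shifts and turns the commanded pose from where the row before left it, along the tool's axes as they then stand; what a row does not reach is not made up. A row lasts 1/10 s, in which the tool goes at most 50 mm and 8.59 degrees, less where a joint would pass 70% of its speed; a pose out of reach is approached as far as the arm can. A call with a number of a shift or a turn outside -1 to 1 is refused whole. A call with a gripper value outside its range is refused whole. OPENING is the finger opening in mm, from 0 to 85.4, set as the call begins (- or left out, the last holds). The fingers move at their own pace and stop on an object; FORCE is the grip in N (left out, the last holds). Time passes only in rows, so rows that do not move let the fingers close. It gives the time, the measured TCP pose, the force, the opening and the grip force at its end, in the units of the state.
- sensors.get_state(): the state, without advancing time (a new reading comes with each control period).
- imaging.snapshot(name): name is "scene" or "top" or "wrist"; returns (picture, depth): 400x640x3 uint8, blue, green, red; 400x640 float32, mm along the optical axis (not along the pixel's ray), 0 where there is no reading.
- imaging.camera_params(name): a dict with "fx", "fy", "cx", "cy" (pixels), "view" (4x4, takes a point from world to camera coordinates); the wrist camera has in their place "mount" (4x4, takes a point from camera to tool coordinates, whose origin is the TCP and whose axes are the flange's). Camera axes: x right, y down, z forward; pixel columns grow to the right and rows downward; lengths in mm; the calibration is good to about 2 mm. A picture is of the moment at which its call begins: read the wrist's pose just before it. camera_params takes no time and is no camera call.
- sign_off(): hands the job in; it is judged then, once.
The state is a dict: "clock": time; "joint_positions": joint angles; "dq": joint speeds; "effort": joint torques, N m; "ee_pos": TCP position; "orientation": TCP orientation; "force": force on the tool from outside, world axes, zero at the start; "torque": the same for the moment, N m; "finger_gap": opening from 0.0 (shut) to 1.0 (fully open); "gripper_force": force on a finger pad.
Only numpy, scipy, OpenCV 4.12 (cv2) and the standard library are available. Lean on these libraries where they do the work, as an engineer would, in place of code of your own. Each camera call takes 0.05 s, during which the arm holds its last target. There are 200 camera calls.

## Working session

There is one attempt and no reset: what is moved stays moved. The work goes in short steps, Python scripts to look and compute and a shell command to move; the robot and the scene stay as the last step left them, time stands still between calls to the robot, and variables do not carry over. Pictures are saved under pics/ and viewed, at most 10 in all, crops included, and the job is handed in when it is done.

```bash
mkdir -p pics; cat > h.py <<'E'
from station import sensors, imaging
import numpy as np, cv2
def w(name,u,v,d):
    p=imaging.camera_params(name)
    c=np.array([(u-p['cx'])/p['fx']*d,(v-p['cy'])/p['fy']*d,d,1])
    return (np.linalg.inv(p['view'])@c)[:3]
E
python3 - <<'E'
from h import *
for n in ("top","scene"):
    a,d=imaging.snapshot(n); cv2.imwrite(f"pics/{n}.png",a); np.save(n+".npy",d)
s=sensors.get_state(); print(s)
E
```

```text
{'clock': 0.1, 'joint_positions': array([ 1.09050821,  0.42672378,  0.07385794,  1.60652541, -0.03412083,
        1.1108101 , -0.06710754]), 'dq': array([-1.38406609e-03, -2.35714738e-03,  2.55516405e-04, -2.71555182e-03,
       -7.12513212e-05, -5.03245179e-04,  3.17258969e-04]), 'effort': array([ 9.08572722e-03, -9.51531100e+01,  3.77218187e+00, -4.64403605e+01,
        1.97290094e-02,  6.60463367e-03, -4.59664102e-05]), 'ee_pos': array([ 219.09214385, -638.06740179,  230.65229387]), 'orientation': array([-3.14038776e+00,  7.22440437e-05,  3.30735778e-01]), 'force': array([ 0.65412933, -0.12303383, -0.52542041]), 'torque': array([-0.0040692 , -0.02146926, -0.07129863]), 'gripper_force': 0.0, 'finger_gap': 1.00037025207074}
```

View pics/top.png

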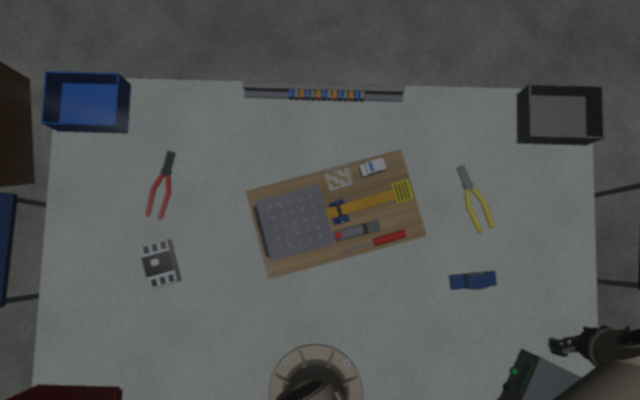

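View pics/scene.png

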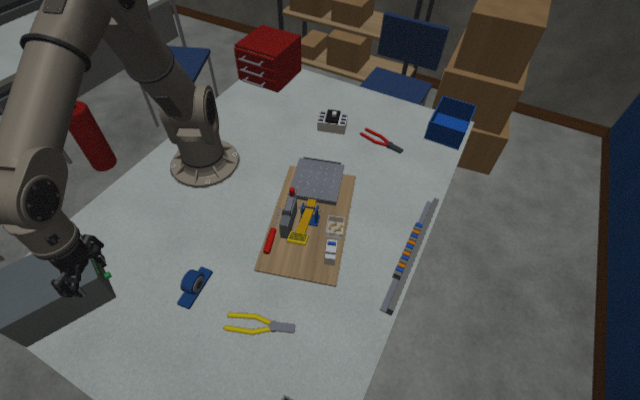

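The top picture shows the board with corners near (247,190), (402,150), (426,235), (269,278), the pad at (402,191) and the red knob near (338,235). The scene view agrees, with the knob at (292,192) and the pad at (298,238). Next I'll fit the board pose.

```bash
python3 - <<'E'
from h import *
d=np.load("top.npy"); p=imaging.camera_params("top")
V=np.linalg.inv(p['view']); o=V[:3,3]
def onz(u,v,z):
    r=V[:3,:3]@np.array([(u-p['cx'])/p['fx'],(v-p['cy'])/p['fy'],1]); return o+r*(z-o[2])/r[2]
px=[(247,190),(402,150),(426,235),(269,278)]
P=np.array([onz(*q,12)[:2] for q in px]); print(P.round())
B=np.array([(140,230),(140,-270),(-140,-270),(-140,230)],float)
bc=B.mean(0);pc=P.mean(0);U,S,Vt=np.linalg.svd((B-bc).T@(P-pc));R=(U@Vt).T
t=pc-R@bc; print("yaw",np.arctan2(R[1,0],R[0,0]),"t",t,"res",(P-(B@R.T+t)).round(1))
np.savez("b.npz",R=R,t=t)
for n,x,y,z in(("knob",-70,0,140.5),("pad",0,-206,162),("padend",0,-222,58)):
    q=np.r_[R@[x,y]+t,z]; c=p['view']@np.r_[q,1]; u=c[0]/c[2]*p['fx']+p['cx'];v=c[1]/c[2]*p['fy']+p['cy']
    print(n,q.round(),u,v,"depth pt",w("top",u,v,d[int(v),int(u)]).round())
a=cv2.imread("pics/top.png")[140:290,235:435]; cv2.imwrite("pics/crop.png",cv2.resize(a,None,fx=4,fy=4,interpolation=3))
E
```

```text
[[ 598.  225.]
 [ 735. -251.]
 [ 473. -327.]
 [ 331.  148.]]
yaw 0.2849252655422245 t [528.70283763 -31.85019298] res [[-0.7 -3. ]
 [-3.9  0.8]
 [ 3.1  3.7]
 [ 1.5 -1.5]]
knob [462. -52. 140.] 337.3538588186363 235.1031767591368 depth pt [461. -51. 142.]
pad [ 587. -230.  162.] 402.68181460476546 191.39347382967603 depth pt [ 587. -230.  159.]
padend [ 591. -245.   58.] 402.08379053753765 194.27040382727125 depth pt [ 579. -228.  161.]
```

View pics/crop.png

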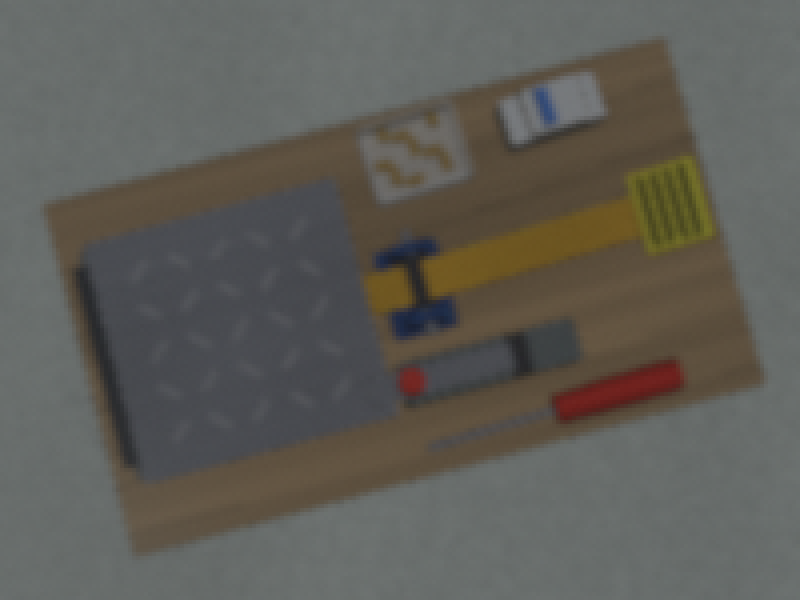

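The crop matches the fit: knob at (412,381) in the crop, which is (338,235) in full. The loose parts are clear of both working points. Next I'll close the fingers and swing over to the flap side of the knob.

```bash
python3 -m inch '[[[1,-0.88,0],0.015],[[1,-0.88,0],0],[[1,-0.88,0],0],[[1,-0.88,0],0],[[1,-0.88,0],0],[[1,-0.88,0],0],[[1,-0.88,0],0],[[1,-0.88,0],0],[[1,-0.88,0],0],[[1,-0.88,0],0],[[1,-0.88,0],0],[[1,-0.88,0],0]]' 0 60
python3 -m inch '[[[0.32,-0.88,0],0],[[0.32,-0.88,0],0],[[0.32,-0.88,0],0],[[0.32,-0.88,0],0],[[0.32,-0.88,0],0],[[0.32,-0.88,0],0],[[0.32,-0.88,0],0],[[0.32,-0.88,0],0],[[0.32,-0.88,0],0],[[0.32,-0.88,0],0],[[0.32,-0.88,0],0],[[0,0,0],0]]'
cat >> h.py <<'E'
def where():
    b=np.load("b.npz"); s=sensors.get_state(); e=s['ee_pos']
    print("t",s['clock'],"board",(b['R'].T@(e[:2]-b['t'])).round(1),"z",e[2].round(1),"rpy",s['orientation'].round(3),"F",s['force'].round(1),"Fboard y",(b['R'].T@s['force'][:2]).round(1),"gap",s['finger_gap'])
E
python3 -c "from h import *;where()"
```

```text
clock: 1.3
ee_pos: [432.4, -298.9, 231.2]
orientation: [-3.141, 0.0, 0.284]
force: [0.3, -0.8, -0.2]
finger_gap: -0.005
gripper_force: 0.0
clock: 2.5
ee_pos: [448.8, -40.5, 231.3]
orientation: [-3.141, -0.0, 0.287]
force: [0.7, -1.4, -0.0]
finger_gap: -0.004
gripper_force: 0.0
t 2.5 board [-79.1  14.1] z 231.3 rpy [-3.141 -0.     0.287] F [ 0.7 -1.4 -0. ] Fboard y [ 0.2 -1.5] gap -0.00443098827850619
```

```bash
python3 -m inch '[[[0.36,-1,0],0],[[0,0,0.8],0],[[0,0,0.8],0],[[0,0,0.8],0],[[0,0,0.8],0],[[0,0,0.8],0],[[0,0,0.4],0],[[0,0,0],0],[[0,0,0],0]]'
python3 - <<'E'
from h import *
where()
a,d=imaging.snapshot("wrist"); cv2.imwrite("pics/w1.png",a)
E
```

```text
clock: 3.4
ee_pos: [450.7, -16.8, 121.8]
orientation: [-3.142, -0.0, 0.283]
force: [0.6, 0.2, 1.9]
finger_gap: 0.001
gripper_force: 0.0
t 3.4 board [-70.7  36.4] z 121.8 rpy [-3.142 -0.     0.283] F [0.6 0.2 1.9] Fboard y [ 0.7 -0. ] gap 0.0013374333888681708
```

View pics/w1.png

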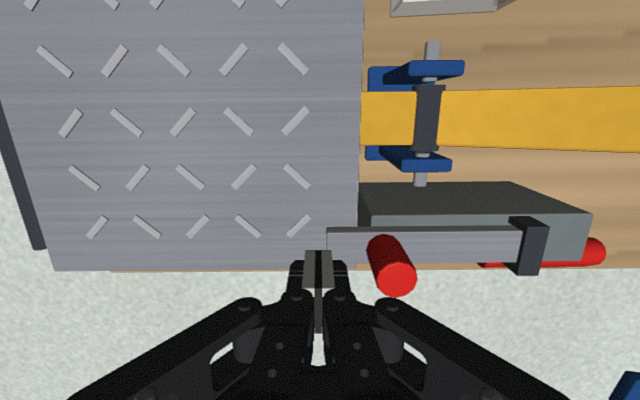

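The wrist view shows the closed tip at (318,265) on the flap side of the red knob (390,265), in line with it and above the bar. Next I'll push along tool +y.

```bash
python3 -m inch '[[[0,0.3,0],0],[[0,0.3,0],0],[[0,0.3,0],0],[[0,0.3,0],0],[[0,0.3,0],0],[[0,0.3,0],0],[[0,0,0],0]]'; python3 -c "from h import *;where()"
```

```text
clock: 4.15
ee_pos: [463.2, -61.0, 121.3]
orientation: [3.141, 0.0, 0.282]
force: [-1.0, 0.1, -0.2]
finger_gap: -0.003
gripper_force: 0.0
t 4.15 board [-71.1  -9.6] z 121.3 rpy [3.141 0.    0.282] F [-1.   0.1 -0.2] Fboard y [-0.9  0.4] gap -0.0030384519662724875
```

```bash
python3 -m inch '[[[0,0.2,0],0],[[0,0.2,0],0],[[0,0.1,0],0],[[0,0,0],0]]'; python3 - <<'E'
from h import *
where()
a,d=imaging.snapshot("wrist"); cv2.imwrite("pics/w2.png",a)
E
```

```text
clock: 4.55
ee_pos: [465.2, -68.0, 121.0]
orientation: [-3.137, 0.002, 0.287]
force: [-10.9, 28.5, 9.2]
finger_gap: 0.001
gripper_force: 15.5
t 4.55 board [-71.1 -16.8] z 121.0 rpy [-3.137e+00  2.000e-03  2.870e-01] F [-10.9  28.5   9.2] Fboard y [-2.5 30.4] gap 0.0011437510987100568
```

View pics/w2.png

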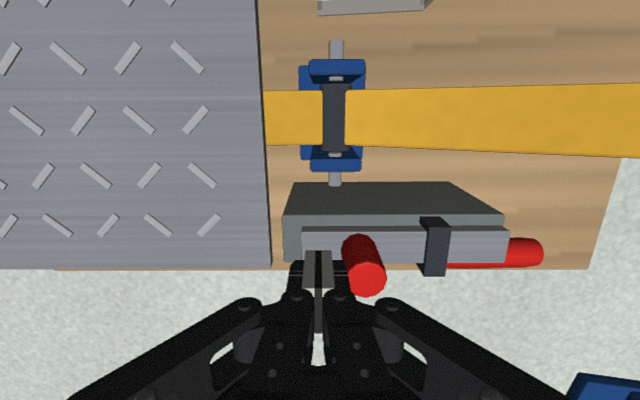

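The bolt is at its stop (30 N on the push), and the bar end at (303,240) is well clear of the flap edge at (272,240). Next I'll back off, rise and go over the pad.

```bash
python3 -m inch '[[[0,-0.4,0],0],[[0,0,-1],0],[[0,0,-1],0],[[0,0,-1],0],[[0.6,0.8,-0.2],0],[[0.6,1,0],0],[[0.6,1,0],0],[[0.6,1,0],0],[[0.4,1,0],0],[[0,1,0],0],[[0,1,0],0],[[0,1,0],0]]';python3 -m inch '[[[0,0,0],0],[[0,0,0],0]]'; python3 - <<'E'
from h import *
where()
a,d=imaging.snapshot("wrist"); cv2.imwrite("pics/w3.png",a)
E
```

```text
clock: 5.8
ee_pos: [585.6, -231.1, 201.1]
orientation: [-3.142, 0.0, 0.284]
force: [0.5, -0.1, -0.4]
finger_gap: 0.003
gripper_force: 0.0
clock: 6.0
ee_pos: [585.2, -230.3, 200.9]
orientation: [-3.141, 0.001, 0.283]
force: [0.7, 0.6, 0.0]
finger_gap: -0.007
gripper_force: 0.0
t 6.0 board [  -1.5 -206.3] z 200.9 rpy [-3.141e+00  1.000e-03  2.830e-01] F [0.7 0.6 0. ] Fboard y [0.8 0.4] gap -0.007332350391470783
```

View pics/w3.png

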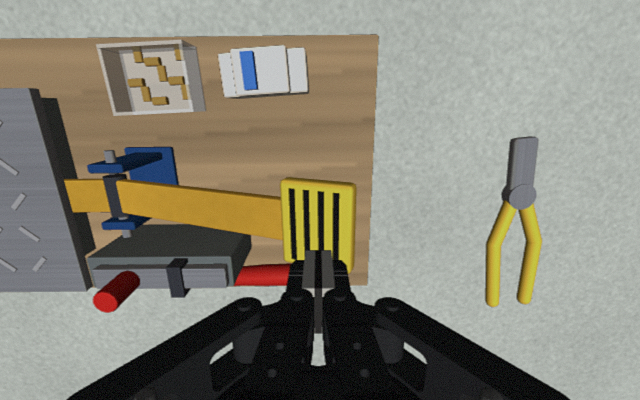

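The tip is over the middle of the pad in x, seen at (318,260), and the pad spans about (282..355, 180..270). Next I'll press along the pad's arc.

```bash
python3 -m inch '[[[-0,0,0.6],0],[[0,0,0.6],0],[[0,0,0.4],0],[[0,0.16,0.4],0],[[0,0.14,0.4],0],[[0,0.12,0.4],0],[[0,0.1,0.4],0],[[0,0.08,0.4],0],[[0,0.06,0.4],0],[[0,0.05,0.4],0],[[0,0.03,0.4],0],[[0,0,0],0]]'; python3 -c "from h import *;where()"
```

```text
clock: 7.25
ee_pos: [590.2, -247.2, 79.7]
orientation: [-3.14, 0.001, 0.284]
force: [-1.7, 0.7, 1.9]
finger_gap: -0.001
gripper_force: 0.7
t 7.25 board [  -1.5 -224. ] z 79.7 rpy [-3.14e+00  1.00e-03  2.84e-01] F [-1.7  0.7  1.9] Fboard y [-1.5  1.2] gap -0.0005365334939855459
```

```bash
python3 -m inch '[[[0,0,0.4],0],[[0,-0.05,0.3],0],[[0,-0.04,0.2],0],[[0,0,0.1],0],[[0,0,0],0],[[0,0,0],0]]'; python3 - <<'E'
from h import *
where()
a,d=imaging.snapshot("wrist"); cv2.imwrite("pics/w4.png",a)
E
```

```text
clock: 7.85
ee_pos: [590.7, -246.4, 57.7]
orientation: [3.14, -0.001, 0.283]
force: [-2.0, -2.3, 15.1]
finger_gap: -0.001
gripper_force: 7.9
t 7.85 board [  -0.8 -223.3] z 57.7 rpy [ 3.14e+00 -1.00e-03  2.83e-01] F [-2.  -2.3 15.1] Fboard y [-2.6 -1.6] gap -0.0014944728428712606
```

View pics/w4.png

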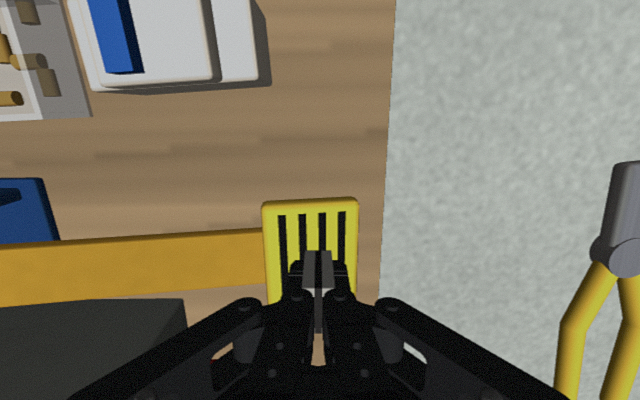

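The fingertip is on the middle of the pad at (318,265), pressed down to z 57.7 with 15 N, so it is at the stop. Next I'll let it settle and check the force and the flap's height.

```bash
python3 -m inch '[[[0,0,0.04],0],[[0,0,0],0],[[0,0,0],0],[[0,0,0],0],[[0,0,0],0],[[0,0,0],0]]'; python3 - <<'E'
from h import *
where()
a,d=imaging.snapshot("top"); b=np.load("b.npz"); p=imaging.camera_params("top")
d0=np.load("top.npy")
for y in (25,60,100,150,185):
    q=np.r_[b['R']@[30,y]+b['t'],110,1]; c=p['view']@q
    u=int(c[0]/c[2]*p['fx']+p['cx']);v=int(c[1]/c[2]*p['fy']+p['cy']); print(y,w("top",u,v,d0[v,u])[2],w("top",u,v,d[v,u])[2])
E
```

```text
clock: 8.5
ee_pos: [590.9, -246.3, 57.3]
orientation: [3.14, -0.002, 0.283]
force: [-5.3, -1.3, 25.6]
finger_gap: 0.0
gripper_force: 12.6
t 8.5 board [  -0.6 -223.3] z 57.3 rpy [ 3.14e+00 -2.00e-03  2.83e-01] F [-5.3 -1.3 25.6] Fboard y [-5.4  0.2] gap 0.00030067153625805605
25 93.09093300230961 136.09016447969907
60 90.37976505568827 128.42927600917596
100 92.54994873050919 119.48441409917223
150 96.32468403205053 103.03709041954949
185 94.07492422776954 99.39862448293366
```

```bash
python3 -c "from station import sign_off; print(sign_off())"
```

```text
the job is handed in; nothing more can be done
None
```

I slid the bolt fully back to its stop and handed in with the lever held at its stop (about 26 N on the pad) and the flap raised about 0.24 rad, at 8.5 s; the hand-in gave no verdict, and I did not re-measure the loose parts, though no move touched any of them.

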